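# Put the lens kit away in its nests

### The job

Put the lens kit away: stand the lens barrel in the wide round nest and then, once it stands there, lay its flat cap centred on top of it; stand the loupe in the small round nest and the dropper bottle in the square holder block. Everything stays the right way up, the lens barrel and the loupe are glass and must be set down, not dropped. Leave the film can, the screw jar and the eraser where they are.

Things in the scene. Friction and masses are not known exactly. Their poses are not given: they have to be found in the camera images.
- lens_barrel: camera lens standing on its mount: black, round, with a thin pale ring, 57 mm diameter, 40 mm high, about 0.16 kg. Origin: centre of its underside, z up; its top is level and can carry the cap. Belongs in wide_nest.
- lens_cap: flat round black lens cap lying on the bench, 52 mm diameter, 11 mm thick, about 20 g. Origin: centre of its underside, z up. Belongs on top of the lens barrel (its underside then 40 mm above the barrel's origin).
- loupe: watchmaker's loupe: black, round, slightly tapered eyepiece standing on its wide end, 33 mm diameter at most (near the foot), about 26 mm at the top, 26 mm high, 40 g; from above it shows as a small black ring with a light centre. Origin: centre of its underside, z up. Belongs in small_nest.
- dropper_bottle: small round bottle with a black dropper top, 80 mm high in all; the pale body is 39 mm in diameter up to 52 mm, the dropper top above it 24 mm; 55 g. Origin: centre of its underside, z up. Belongs in bottle_holder.
- wide_nest: wide round wooden ring nest with a grey felt floor, fixed to the bench: inside diameter 67 mm, outside 87 mm, rim 12 mm above the bench, floor 3 mm above the bench. Origin: centre of its underside, on the bench.
- small_nest: small round wooden ring nest with a grey felt floor, fixed to the bench: inside diameter 43 mm, outside 63 mm, rim 12 mm above the bench, floor 3 mm above the bench. Origin: centre of its underside, on the bench.
- bottle_holder: square pale wooden block fixed to the bench, 72 x 72 mm, 22 mm high, with a round hole of 51 mm diameter right through its middle (the bottle stands on the bench inside it). Origin: centre of its underside, on the bench.
- film_can: bystander, not to be moved: black round film can with a grey lid, 34 mm diameter, 50 mm high (as wide as the loupe but twice as tall). Origin: centre of its underside.
- screw_jar: bystander, not to be moved: small round jar with a blue lid, 46 mm diameter, 53 mm high. Origin: centre of its underside.
- eraser: bystander, not to be moved: block eraser in a card sleeve, 21 x 46 mm, 13 mm high, long along its y axis. Origin: centre of its underside.
Not all that is in view belongs to the job. What is shaped like the bottle_holder but yellow is not meant.

How it is judged:
By the outcome, as a careful person would: the job done as asked, in the order asked, and still so for the second after the job is handed in, with the robot touching nothing.
It also fails if it takes over 99 s, if anything falls off the work surface, if the arm or the gripper's body presses on something with over 40 N, if the wrist force passes 120 N, or if a joint passes its speed limit or range.

### The arm

A 6-joint arm with a two-finger parallel gripper is mounted at the origin on a cart in front of the work surface, level with it; the furniture and walls round the work are solid. World frame = base frame: x ahead of the robot, y to its left, z up, the work surface at z = 0. Lengths are in m, angles in rad, forces in N, time in s.
With the tool pointing down it reaches from about 0.275 to 0.825 m from the base axis. Payload 5.2 kg.
Tool frame: the origin (TCP) lies between the finger pads; the fingertips stand 22 mm ahead of it and the grasp point (between the pads) lies 3 mm ahead of it (arm.finger_overhang is the distance from the TCP to the fingertips, in m); z points along the fingers, y is the line along which they close (so a half turn about z gives the same grasp; the last joint's range is limited). The gripper opens to 93 mm and grips with 3 to 60 N. Pads are 15 mm wide; open, the fingers measure 128 mm over their backs; the gripper's body (75 mm by 188 mm) begins 65 mm behind the grasp point.
Start: joints at [-1.323, 0.259, 1.535, -0, 1.348, -0.203], TCP at [0.24, -0.495, 0.241] pointing down, gripper open.
Joint ranges: [-3.14, 3.14], [-0.91, 2.08], [0.19, 2.58], [-1.22, 4.36], [0.22, 2.71], [-3.12, 3.12]. Speed limits (rad/s): [2.57, 2.57, 3.14, 3.14, 3.14, 3.14].

### API

Orientations are given as a unit quaternion [w, x, y, z].
In Python, from rig import arm, optics gives the robot as it stands.
- The arm moves only by the tool send_rows, never from a script. Its argument "plan" is a list of rows, each a list of 3 entries, a list of its own where there are three numbers: the shift along the tool's x, y, z each as a share of 0.4 m, from -1 to 1, then the turn, a rotation vector about the tool's x, y, z each as a share of 30 degrees, from -1 to 1, then the opening, from -1 (shut) to 1 (fully open). A call has 1 to 12 rows; each row shifts and turns the commanded pose from where the row before left it, along the tool's axes as they then stand; what a row does not reach is not made up. A row lasts 1/8 s, in which the tool goes at most 62.5 mm and 10.7 degrees, less where a joint would pass 70% of its speed; a pose out of reach is approached as far as the arm can. A call with a number of a shift or a turn outside -1 to 1 is refused whole. A call with a gripper value outside its range is refused whole. The fingers move at their own pace and stop on an object; "grip_force" is the grip in N (left out, the last holds). Time passes only in rows, so rows that do not move let the fingers close. It gives the time, the measured TCP pose, the force, the opening and the grip force at its end, in the units of the state.
- arm.get_state(): the state, without advancing time (a new reading comes with each control period).
- optics.camera(name): name is "side" or "top"; returns the picture (400x640x3 uint8, red, green, blue); there is no depth.
- optics.get_calibration(name): a dict with "fx", "fy", "cx", "cy" (pixels), "rvec" (rotation vector, rad) and "tvec" (3), from world to camera coordinates, as OpenCV has them. Camera axes: x right, y down, z forward; pixel columns grow to the right and rows downward; lengths in m; the calibration is good to about 2 mm. A picture is of the moment at which its call begins. get_calibration takes no time and is no camera call.
- arm.job_done(): hands the job in; it is judged then, once.
The state is a dict: "time": time; "qpos": joint angles; "qvel": joint speeds; "joint_efforts": joint torques, N m; "tool_pos": TCP position; "eef_rot": TCP orientation; "contact_force": force on the tool from outside, world axes, zero at the start; "wrist_torque": the same for the moment, N m; "finger_gap": finger opening in m; "grip_force": force on a finger pad.
Only numpy, scipy, OpenCV 4.12 (cv2) and the standard library are available. Lean on these libraries where they do the work, as an engineer would, in place of code of your own. Each camera call takes 0.05 s, during which the arm holds its last target. There are 200 camera calls.

## Working session

There is one attempt and no reset: what is moved stays moved. The work goes in short steps, Python scripts to look and compute and a tool call to move; the robot and the scene stay as the last step left them, time stands still between calls to the robot, and variables do not carry over. Pictures are saved under pics/ and viewed, at most 14 in all, crops included, and the job is handed in when it is done.

Besides the shell and the picture viewer there is one more tool, called as a command line: name --argument value ..., lists and objects as JSON in quotes. send_rows: Moves the arm, as the interface text tells. Shift numbers are shares of 0.4 m and turn numbers shares of 30 degrees, none past 1 either way. Its arguments: {"type":"object","properties":{"plan":{"type":"array","items":{"type":"array"}},"grip_force":{"type":"number"}},"required":["plan"]}

```bash
ls; mkdir -p pics; python3 - <<'E'
from rig import arm,optics
import cv2
for n in("top","side"):
    cv2.imwrite(f"pics/{n}0.png",optics.camera(n)[:,:,::-1]); print(n,optics.get_calibration(n))
s=arm.get_state();print(s,arm.finger_overhang)
E
```

```text
pics
top {'fx': 407.09361581324606, 'fy': 407.09361581324606, 'cx': 318.32591065417125, 'cy': 203.49366345046826, 'rvec': array([ 2.18596279, -2.15214218,  0.08820564]), 'tvec': array([0.26174982, 0.5081408 , 0.94190848])}
side {'fx': 475.51011066786805, 'fy': 475.51011066786805, 'cx': 323.628769474265, 'cy': 195.1960934369814, 'rvec': array([ 2.12189892, -0.04285001,  0.04250543]), 'tvec': array([-0.46119591,  0.17641749,  0.82620457])}
{'time': 0.1, 'qpos': array([-1.32279992e+00,  2.59251449e-01,  1.53594502e+00, -4.51275711e-06,
        1.34798695e+00, -2.02821001e-01]), 'qvel': array([ 0.00044252, -0.00226139, -0.00215796, -0.00107018, -0.000751  ,
       -0.0003213 ]), 'joint_efforts': array([ 4.07290121e-03, -4.38204396e+01, -2.84642565e+01,  7.23094563e-02,
        3.62999202e-02, -4.73633190e-05]), 'tool_pos': array([ 0.23953477, -0.49460986,  0.23992234]), 'eef_rot': array([-7.95127656e-04,  9.74702421e-01,  2.23505164e-01, -2.01639296e-05]), 'contact_force': array([ 0.03733382,  0.80608422, -0.38390232]), 'wrist_torque': array([ 0.02202256, -0.03415731,  0.02903555]), 'grip_force': 0.0, 'finger_gap': 0.09308884040547355} 0.022
```

View pics/top0.png

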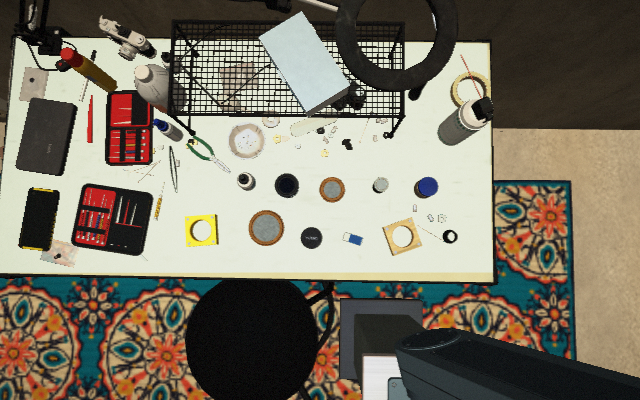

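View pics/side0.png

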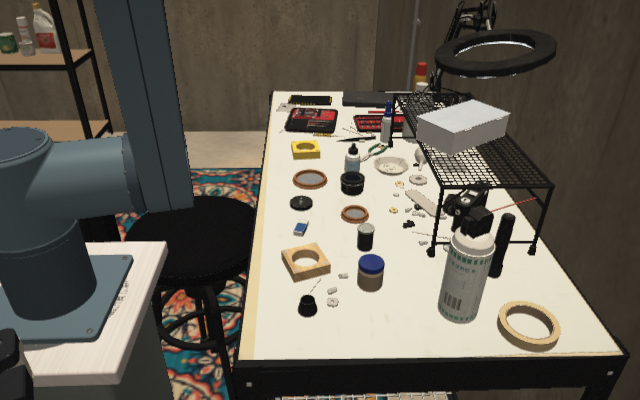

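The top view shows the bottle (246,181), barrel (287,185), small nest (332,189), film can (381,185), jar (428,187), yellow decoy (202,230), wide nest (266,226), cap (311,238), eraser (352,239), holder (403,236) and loupe (450,237). The side view shows the same things: bottle (352,160), barrel (352,183), small nest (355,214), wide nest (310,180), cap (301,203), holder (305,261), loupe (308,306).

```bash
cat > h.py <<'E'
import cv2,numpy as np
from rig import arm,optics
def cal(n):
    c=optics.get_calibration(n);K=np.array([[c['fx'],0,c['cx']],[0,c['fy'],c['cy']],[0,0,1.]])
    return K,cv2.Rodrigues(c['rvec'])[0],np.array(c['tvec'])
def ray(n,uv):
    K,R,t=cal(n);d=R.T@np.linalg.inv(K)@np.array([uv[0],uv[1],1.]);return -R.T@t,d
def plane(n,uv,z):
    o,d=ray(n,uv);return o+d*(z-o[2])/d[2]
def tri(a,b):
    (o1,d1),(o2,d2)=ray('top',a),ray('side',b)
    d1=d1/np.linalg.norm(d1);d2=d2/np.linalg.norm(d2)
    s=np.linalg.lstsq(np.c_[d1,-d2],o2-o1,rcond=None)[0]
    p,q=o1+s[0]*d1,o2+s[1]*d2
    return (p+q)/2,np.linalg.norm(p-q)
def proj(n,p):
    K,R,t=cal(n);q=K@(R@np.asarray(p,float)+t);return q[:2]/q[2]
def comps(img,box,f):
    x0,y0,x1,y1=box;m=f(img[y0:y1,x0:x1].astype(int)).astype(np.uint8)
    cs,_=cv2.findContours(m,cv2.RETR_EXTERNAL,cv2.CHAIN_APPROX_NONE)
    c=max(cs,key=cv2.contourArea)+np.array([x0,y0]);return c
E
python3 - <<'E'
from h import *
T=cv2.imread('pics/top0.png')[:,:,::-1];S=cv2.imread('pics/side0.png')[:,:,::-1]
np.set_printoptions(precision=4,suppress=True)
print('cams',ray('top',(0,0))[0],ray('side',(0,0))[0])
nb=lambda a:a.min(2)<160
boxes={'bottle':(232,166,258,196),'barrel':(268,168,306,202),'smallnest':(314,172,350,206),'film':(368,172,394,198),'jar':(412,172,444,204),
'widenest':(242,202,292,250),'cap':(296,222,328,254),'eraser':(338,228,366,250),'holder':(378,212,428,260),'loupe':(440,226,462,248)}
zt=dict(bottle=.08,barrel=.04,smallnest=.012,film=.05,jar=.053,widenest=.012,cap=.011,eraser=.013,holder=.022,loupe=.026)
for k,b in boxes.items():
    c=comps(T,b,nb)
    e=cv2.fitEllipse(c); print(k,cv2.boundingRect(c),np.array(e[0]),np.array(e[1]),plane('top',e[0],zt[k]))
a=cv2.resize(T[160:262,180:470],None,fx=2.75,fy=2.75,interpolation=cv2.INTER_CUBIC)
b=cv2.resize(S[135:325,270:400],None,fx=3.1,fy=3.1,interpolation=cv2.INTER_CUBIC)
cv2.imwrite('pics/t1.png',a[:,:,::-1]);cv2.imwrite('pics/s1.png',b[:,:,::-1])
E
```

```text
cams [0.4152 0.2585 0.9873] [ 0.4236 -0.6324  0.5891]
bottle (237, 173, 12, 12) [242.8286 178.552 ] [10.1764 11.3205] [0.5528 0.4402 0.08  ]
barrel (274, 173, 25, 25) [286.4362 185.2148] [23.6132 24.6596] [0.5446 0.345  0.04  ]
smallnest (319, 177, 26, 26) [331.7177 189.3   ] [25.0956 25.238 ] [0.5401 0.238  0.012 ]
film (372, 177, 16, 17) [379.8791 184.9821] [12.408  15.9529] [0.5469 0.1273 0.05  ]
jar (414, 177, 25, 22) [425.5972 187.3237] [19.8662 24.7022] [0.5426 0.0224 0.053 ]
widenest (248, 210, 37, 36) [265.8906 227.5427] [35.0693 35.4113] [0.4454 0.3945 0.012 ]
cap (300, 227, 23, 22) [311.1013 237.4654] [21.0791 21.4635] [0.4235 0.2858 0.011 ]
eraser (347, 234, 16, 12) [354.9741 239.3115] [ 9.2032 14.8898] [0.4207 0.1811 0.013 ]
holder (382, 217, 40, 39) [401.5463 236.231 ] [34.9886 36.6419] [0.4297 0.0721 0.022 ]
loupe (442, 230, 16, 14) [449.4763 236.2546] [13.0458 15.0857] [ 0.4314 -0.0393  0.026 ]
```

View pics/t1.png

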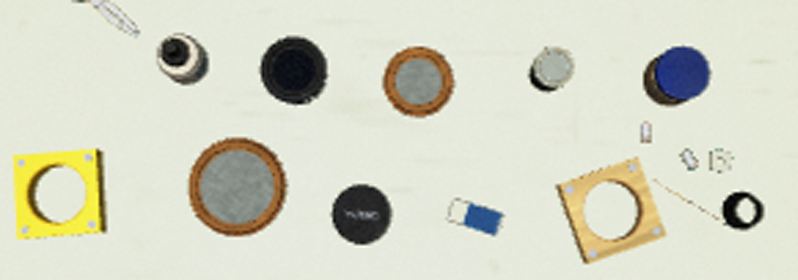

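View pics/s1.png

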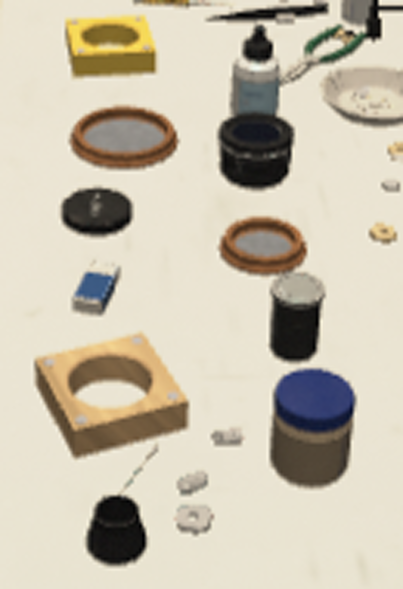

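Both crops show every part clearly. I'll triangulate the top-face centres read from them.

```bash
python3 - <<'E'
from h import *
np.set_printoptions(precision=4,suppress=True)
P=dict(bottle=((175,50),(258,32)),barrel=((293.5,69.5),(256,133)),cap=((361.5,214),(97,207)),loupe=((743,210),(117,507)),
holder=((613,210),(110,381)),wide=((238,186),(124,137)),small=((418,81),(263,244)))
for k,(a,b) in P.items():
    a=np.array(a)/2.75+(179.7,159.7);b=np.array(b)/3.1+(269.7,134.7)
    p,e=tri(a,b);print(k,p,'miss',round(e,4))
    zt=dict(bottle=.08,barrel=.04,small=.012,wide=.012,cap=.011,holder=.022,loupe=.026)[k]
    print('   top',plane('top',a,zt)[:2],'side',plane('side',b,zt)[:2])
E
```

```text
bottle [0.5551 0.4401 0.0747] miss 0.0
   top [0.5544 0.4391] side [0.5538 0.4291]
barrel [0.5459 0.3455 0.0349] miss 0.0
   top [0.5451 0.3451] side [0.5448 0.3365]
cap [0.4235 0.2857 0.0078] miss 0.0002
   top [0.4233 0.2856] side [0.4236 0.2807]
loupe [ 0.432  -0.0415  0.0221] miss 0.0003
   top [ 0.4318 -0.0403] side [ 0.4322 -0.0455]
holder [0.4301 0.0692 0.0197] miss 0.0001
   top [0.4301 0.0696] side [0.43   0.0664]
wide [0.4461 0.3946 0.0048] miss 0.0002
   top [0.4459 0.3936] side [0.4457 0.382 ]
small [0.5414 0.2379 0.0048] miss 0.0002
   top [0.5404 0.2381] side [0.5401 0.2272]
```

send_rows --plan '[[[0, 0, 0], [0, 0, 0.287], 1], [[0, 0, 0], [0, 0, 0.287], 1], [[0, 0, 0], [0, 0, 0.287], 1]]' --grip_force 12

```text
time: 0.48
tool_pos: [0.2396, -0.4947, 0.2401]
eef_rot: [-0.001, 1.0, -0.002, -0.0]
contact_force: [-0.6, 0.5, -0.5]
finger_gap: 0.0929
grip_force: 0.0
```

send_rows --plan '[[[0.048, -0.114, 0], [0, 0, 0], 0.3], [[0.048, -0.114, 0], [0, 0, 0], 0.3], [[0.048, -0.114, 0], [0, 0, 0], 0.3], [[0.048, -0.114, 0], [0, 0, 0], 0.3], [[0.048, -0.114, 0], [0, 0, 0], 0.3], [[0.048, -0.114, 0], [0, 0, 0], 0.3], [[0.048, -0.114, 0], [0, 0, 0], 0.3], [[0.048, -0.114, 0], [0, 0, 0], 0.3], [[0.048, -0.114, 0], [0, 0, 0], 0.3], [[0.048, -0.114, 0.1], [0, 0, 0], 0.3], [[0, 0, 0.1], [0, 0, 0], 0.3], [[0, 0, 0], [0, 0, 0], 0.3]]'

```text
time: 1.98
tool_pos: [0.429, -0.0384, 0.1589]
eef_rot: [-0.001, 1.0, 0.001, -0.003]
contact_force: [1.1, 0.9, 0.5]
finger_gap: 0.0605
grip_force: 0.0
```

send_rows --plan '[[[0.006, 0.003, 0.08], [0, 0, 0], 0.3], [[0, 0, 0.08], [0, 0, 0], 0.3], [[0, 0, 0], [0, 0, 0], 0.3], [[0, 0, 0], [0, 0, 0], 0.3]]'

```text
time: 2.48
tool_pos: [0.4348, -0.0419, 0.099]
eef_rot: [0.0, 1.0, -0.0, 0.001]
contact_force: [0.1, -0.0, 0.4]
finger_gap: 0.0608
grip_force: 0.0
```

```bash
python3 - <<'E'
from h import *
s=arm.get_state();print(s['tool_pos'],s['eef_rot'])
T=optics.camera('top');S=optics.camera('side')
p=s['tool_pos']+[0,0,-.022];print(proj('top',p),proj('side',p))
a=cv2.resize(T[180:290,390:500],None,fx=4,fy=4);b=cv2.resize(S[220:330,250:360],None,fx=4,fy=4)
cv2.imwrite('pics/a2.png',np.hstack([a,b])[...,::-1][:,:800])
E
```

```text
[ 0.43483467 -0.0419364   0.09903258] [ 3.98584802e-04  9.99999227e-01 -4.98571611e-04  1.06693392e-03]
[457.77211591 234.42794813] [308.90829203 273.41012201]
```

View pics/a2.png

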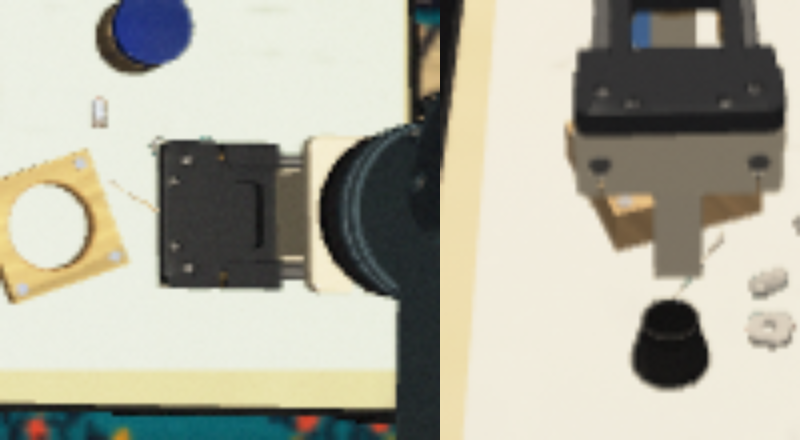

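The side view shows the finger about 1.5 px to the right of the loupe (309.3 against 307.5), so I'll shift x by −3 mm and go down.

send_rows --plan '[[[-0.007, -0.004, 0.065], [0, 0, 0], 0.3], [[0, 0, 0.065], [0, 0, 0], 0.3], [[0, 0, 0.035], [0, 0, 0], 0.3], [[0, 0, 0], [0, 0, 0], 0.3], [[0, 0, 0], [0, 0, 0], -1], [[0, 0, 0], [0, 0, 0], -1], [[0, 0, 0], [0, 0, 0], -1], [[0, 0, 0], [0, 0, 0], -1], [[0, 0, 0], [0, 0, 0], -1], [[0, 0, 0], [0, 0, 0], -1]]' --grip_force 12

```text
time: 3.82
tool_pos: [0.4314, -0.0398, 0.0318]
eef_rot: [0.0, 1.0, 0.0, 0.001]
contact_force: [-1.4, -2.6, 5.3]
finger_gap: 0.0287
grip_force: 12.3
```

send_rows --plan '[[[0, 0, -0.02], [0, 0, 0], -1], [[0, 0, -0.04], [0, 0, 0], -1], [[0, 0, -0.1], [0, 0, 0], -1], [[0, 0, -0.1], [0, 0, 0], -1], [[0, 0, 0], [0, 0, 0], -1]]'

```text
time: 4.45
tool_pos: [0.4326, -0.0398, 0.1381]
eef_rot: [0.001, 1.0, 0.0, 0.003]
contact_force: [0.8, -0.1, -0.7]
finger_gap: 0.0287
grip_force: 11.3
```

```bash
python3 - <<'E'
from h import *
s=arm.get_state();print(s['tool_pos'],s['finger_gap'],s['grip_force'],s['contact_force'])
S=optics.camera('side')
p=s['tool_pos']+[0,0,-.022];u,v=proj('side',p).astype(int);print(u,v)
cv2.imwrite('pics/a3.png',cv2.resize(S[v-50:v+60,u-50:u+60],None,fx=5,fy=5)[...,::-1])
E
```

```text
[ 0.43264205 -0.03983804  0.13809503] 0.028651458700297547 11.267235782606804 [ 0.81058619 -0.07825003 -0.65761743]
307 253
```

View pics/a3.png

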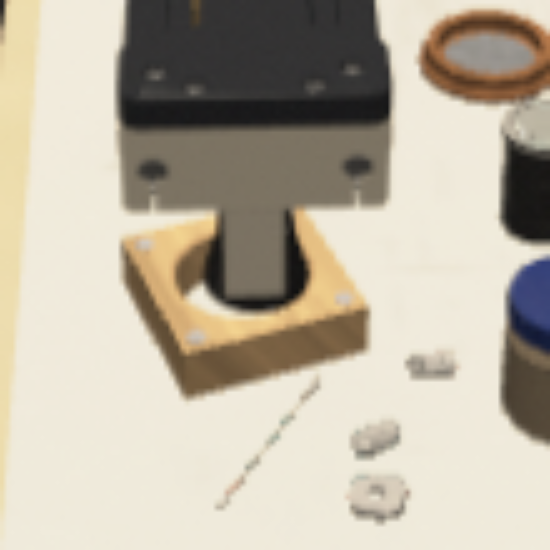

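The loupe is held upright and centred between the pads. Next I'll carry it to the small nest.

send_rows --plan '[[[0.0385, -0.099, 0], [0, 0, 0], -1], [[0.0385, -0.099, 0], [0, 0, 0], -1], [[0.0385, -0.099, 0], [0, 0, 0], -1], [[0.0385, -0.099, 0], [0, 0, 0], -1], [[0.0385, -0.099, 0], [0, 0, 0], -1], [[0.0385, -0.099, 0], [0, 0, 0], -1], [[0.0385, -0.099, 0], [0, 0, 0], -1], [[0, 0, 0], [0, 0, 0], -1], [[0, 0, 0.1], [0, 0, 0], -1], [[0, 0, 0.05], [0, 0, 0], -1], [[0, 0, 0], [0, 0, 0], -1], [[0, 0, 0], [0, 0, 0], -1]]'

```text
time: 6.0
tool_pos: [0.5387, 0.2371, 0.0755]
eef_rot: [0.0, 1.0, -0.0, -0.0]
contact_force: [0.4, 0.7, -0.2]
finger_gap: 0.0289
grip_force: 11.3
```

```bash
python3 - <<'E'
from h import *
s=arm.get_state();print(s['tool_pos'],s['finger_gap'],s['grip_force'],s['contact_force'])
S=optics.camera('side');T=optics.camera('top')
cv2.imwrite('pics/a4.png',np.hstack([cv2.resize(T[150:250,290:390],None,fx=4,fy=4),cv2.resize(S[150:250,305:405],None,fx=4,fy=4)])[...,::-1])
E
```

```text
[0.53872888 0.23714734 0.07554751] 0.028930242716112622 11.269082004255324 [ 0.43948762  0.71640849 -0.207933  ]
```

View pics/a4.png

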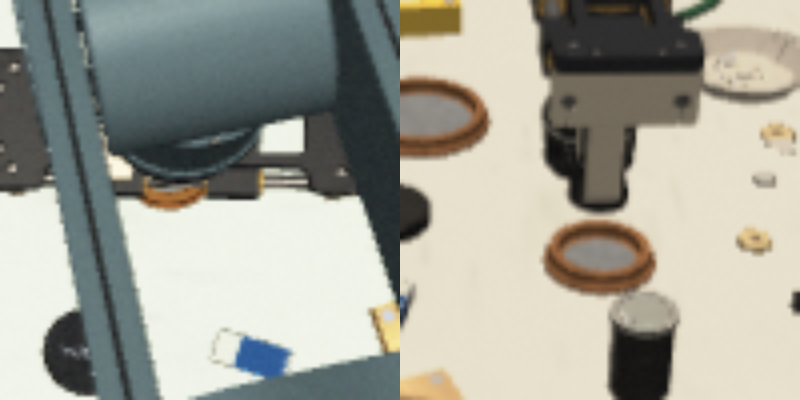

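Side view: the loupe at column 598 is over the nest centre at 600, so I'll lower it gently.

send_rows --plan '[[[0.004, -0.002, 0.04], [0, 0, 0], -1], [[0, 0, 0.03], [0, 0, 0], -1], [[0, 0, 0.015], [0, 0, 0], -1], [[0, 0, 0.005], [0, 0, 0], -1], [[0, 0, 0.005], [0, 0, 0], -1], [[0, 0, 0], [0, 0, 0], -1], [[0, 0, 0], [0, 0, 0], -1]]'

```text
time: 6.98
tool_pos: [0.5405, 0.2386, 0.0377]
eef_rot: [-0.0, 1.0, -0.0, 0.0]
contact_force: [-0.6, 0.4, -0.3]
finger_gap: 0.0289
grip_force: 11.3
```

send_rows --plan '[[[0, 0, 0.003], [0, 0, 0], -1], [[0, 0, 0.003], [0, 0, 0], -1], [[0, 0, 0.0015], [0, 0, 0], -1], [[0, 0, 0], [0, 0, 0], -1]]'

```text
time: 7.48
tool_pos: [0.5404, 0.2386, 0.0349]
eef_rot: [-0.0, 1.0, 0.0, 0.0]
contact_force: [-2.0, -0.6, 4.0]
finger_gap: 0.0284
grip_force: 12.1
```

send_rows --plan '[[[0, 0, 0], [0, 0, 0], -0.2], [[0, 0, 0], [0, 0, 0], 0.1], [[0, 0, 0], [0, 0, 0], 0.1], [[0, 0, -0.02], [0, 0, 0], 0.1], [[0, 0, -0.06], [0, 0, 0], 0.1], [[0, 0, -0.12], [0, 0, 0], 0.6], [[0, 0, -0.12], [0, 0, 0], 0.6], [[0, -0.08, 0], [0, 0, 0], 0.6], [[0.006, -0.1, 0], [0, 0, 0], 0.6], [[0.006, -0.09, 0], [0, 0, 0], 0.6], [[0, 0, 0], [0, 0, 0], 0.6], [[0, 0, 0], [0, 0, 0], 0.6]]'

```text
time: 8.98
tool_pos: [0.5448, 0.3462, 0.1623]
eef_rot: [0.0, 1.0, 0.0, -0.0]
contact_force: [-0.1, -0.2, 0.3]
finger_gap: 0.0741
grip_force: 0.0
```

```bash
python3 - <<'E'
from h import *
s=arm.get_state();print(s['tool_pos'],s['finger_gap'],s['grip_force'],s['contact_force'])
S=optics.camera('side')
cv2.imwrite('pics/a5.png',cv2.resize(S[130:250,285:405],None,fx=4,fy=4)[...,::-1])
E
```

```text
[0.54482508 0.34621708 0.16228425] 0.0741429675336319 0.0 [-0.08704486 -0.2248683   0.26361408]
```

View pics/a5.png

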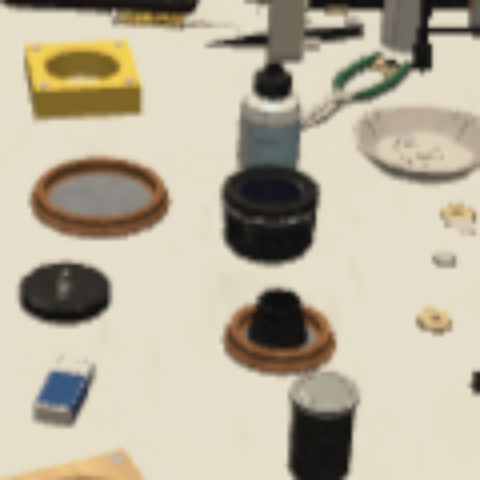

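The loupe stands upright in the small nest at about (277,335) in this crop. Next is the barrel.

send_rows --plan '[[[0, 0.002, 0.1], [0, 0, 0], 0.7], [[0, 0, 0.1], [0, 0, 0], 0.7], [[0, 0, 0.07], [0, 0, 0], 0.7], [[0, 0, 0.045], [0, 0, 0], 0.7], [[0, 0, 0], [0, 0, 0], 0.7], [[0, 0, 0], [0, 0, 0], -1], [[0, 0, 0], [0, 0, 0], -1], [[0, 0, 0], [0, 0, 0], -1], [[0, 0, 0], [0, 0, 0], -1], [[0, 0, 0], [0, 0, 0], -1]]' --grip_force 25

```text
time: 10.28
tool_pos: [0.5457, 0.346, 0.0375]
eef_rot: [-0.0, 1.0, 0.0, 0.001]
contact_force: [-0.6, -0.5, 5.5]
finger_gap: 0.055
grip_force: 25.0
```

send_rows --plan '[[[0, 0, -0.02], [0, 0, 0], -1], [[0, 0, -0.06], [0, 0, 0], -1], [[0, 0, -0.1], [0, 0, 0], -1], [[-0.06, 0, -0.05], [0, 0, 0], -1], [[-0.07, 0, 0], [0, 0, 0], -1], [[-0.07, -0.04, 0], [0, 0, 0], -1], [[-0.05, -0.05, 0], [0, 0, 0], -1], [[0, -0.03, 0], [0, 0, 0], -1], [[0, 0, 0], [0, 0, 0], -1], [[0, 0, 0], [0, 0, 0], -1]]'

```text
time: 11.52
tool_pos: [0.4459, 0.3933, 0.1282]
eef_rot: [0.0, 1.0, -0.0, 0.0]
contact_force: [0.1, 0.4, -0.6]
finger_gap: 0.0545
grip_force: 25.0
```

```bash
python3 - <<'E'
from h import *
s=arm.get_state();print(s['tool_pos'],s['finger_gap'],s['grip_force'],s['contact_force'])
S=optics.camera('side')
cv2.imwrite('pics/a6.png',cv2.resize(S[110:230,250:370],None,fx=4,fy=4)[...,::-1])
E
```

```text
[0.44590934 0.39327233 0.1281536 ] 0.054487647638523026 24.999646256910637 [ 0.0871183   0.37997672 -0.60151168]
```

View pics/a6.png

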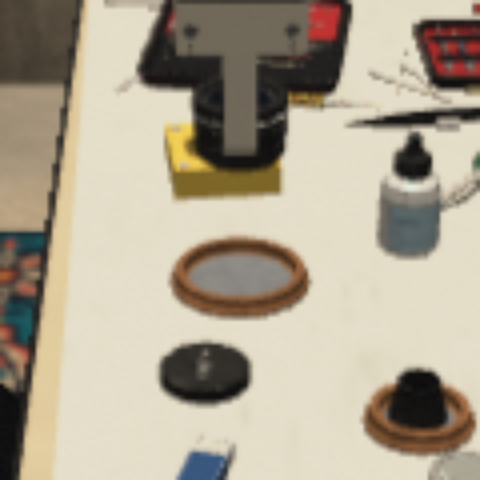

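The barrel is held upright over the nest (columns 239 and 240 in the crop).

send_rows --plan '[[[0, 0, 0.06], [0, 0, 0], -1], [[0, 0, 0.06], [0, 0, 0], -1], [[0, 0, 0.05], [0, 0, 0], -1], [[0, 0, 0.025], [0, 0, 0], -1], [[0, 0, 0.01], [0, 0, 0], -1], [[0, 0, 0.006], [0, 0, 0], -1], [[0, 0, 0], [0, 0, 0], -1], [[0, 0, 0], [0, 0, 0], -1]]'

```text
time: 12.58
tool_pos: [0.4454, 0.394, 0.0445]
eef_rot: [-0.0, 1.0, 0.0, 0.0]
contact_force: [0.0, -0.5, -2.6]
finger_gap: 0.0547
grip_force: 25.0
```

send_rows --plan '[[[0, 0, 0.004], [0, 0, 0], -1], [[0, 0, 0.003], [0, 0, 0], -1], [[0, 0, 0.002], [0, 0, 0], -1], [[0, 0, 0], [0, 0, 0], -1], [[0, 0, 0], [0, 0, 0], -1]]'

```text
time: 13.2
tool_pos: [0.445, 0.3937, 0.0405]
eef_rot: [0.0, 1.0, 0.0, -0.0]
contact_force: [-1.1, -0.2, 2.0]
finger_gap: 0.0549
grip_force: 25.0
```

send_rows --plan '[[[0, 0, 0], [0, 0, 0], 0.4], [[0, 0, 0], [0, 0, 0], 0.6], [[0, 0, 0], [0, 0, 0], 0.6], [[0, 0, -0.05], [0, 0, 0], 0.6], [[0, 0, -0.1], [0, 0, 0], 0.6], [[0, 0, -0.1], [0, 0, 0], 0.6], [[-0.018, 0.09, 0], [0, 0, 0], 0.6], [[-0.018, 0.09, 0], [0, 0, 0], 0.6], [[-0.018, 0.09, 0], [0, 0, 0], 0.6], [[0, 0, 0.05], [0, 0, 0], 0.6], [[0, 0, 0], [0, 0, 0], 0.6], [[0, 0, 0], [0, 0, 0], 0.6]]'

```text
time: 14.7
tool_pos: [0.4239, 0.2861, 0.1208]
eef_rot: [-0.0, 1.0, 0.0, 0.0]
contact_force: [0.6, 0.1, -0.0]
finger_gap: 0.0745
grip_force: 0.0
```

```bash
python3 - <<'E'
from h import *
s=arm.get_state();print(s['tool_pos'],s['finger_gap'],s['grip_force'],s['contact_force'])
S=optics.camera('side');T=optics.camera('top')
cv2.imwrite('pics/a7.png',np.hstack([cv2.resize(T[190:290,230:330],None,fx=4,fy=4),cv2.resize(S[130:230,260:360],None,fx=4,fy=4)])[...,::-1])
E
```

```text
[0.42389982 0.28608775 0.12079574] 0.07450383100240572 0.0 [ 0.63132456  0.11227994 -0.03360178]
```

View pics/a7.png

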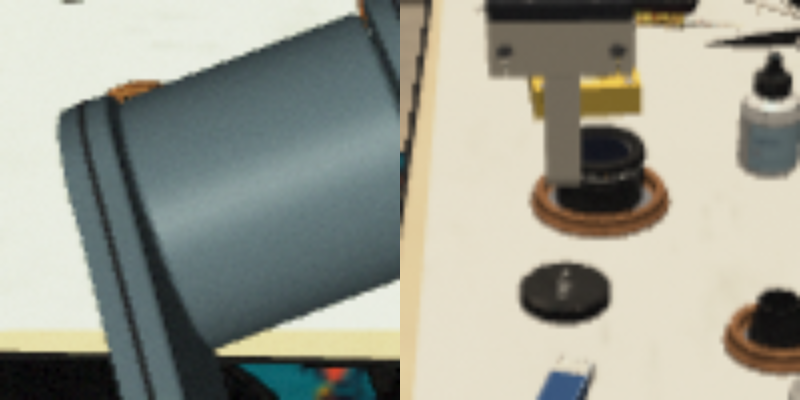

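The barrel stands level in the wide nest, and the finger (column 562) lines up with the cap (565).

send_rows --plan '[[[0, 0, 0.08], [0, 0, 0], 0.6], [[0, 0, 0.08], [0, 0, 0], 0.6], [[0, 0, 0.05], [0, 0, 0], 0.6], [[0, 0, 0.027], [0, 0, 0], 0.6], [[0, 0, 0], [0, 0, 0], 0.6], [[0, 0, 0], [0, 0, 0], 0.6], [[0, 0, 0], [0, 0, 0], -1], [[0, 0, 0], [0, 0, 0], -1], [[0, 0, 0], [0, 0, 0], -1], [[0, 0, 0], [0, 0, 0], -1], [[0, 0, 0], [0, 0, 0], -1]]' --grip_force 10

```text
time: 16.18
tool_pos: [0.4238, 0.2858, 0.0259]
eef_rot: [-0.0, 1.0, -0.0, 0.0]
contact_force: [-1.6, -0.4, 5.4]
finger_gap: 0.0513
grip_force: 10.0
```

send_rows --plan '[[[0, 0, -0.02], [0, 0, 0], -1], [[0, 0, -0.06], [0, 0, 0], -1], [[0, 0, -0.1], [0, 0, 0], -1], [[0, 0, -0.05], [0, 0, 0], -1], [[0.018, -0.09, 0], [0, 0, 0], -1], [[0.018, -0.09, 0], [0, 0, 0], -1], [[0.017, -0.09, 0], [0, 0, 0], -1], [[0, 0, 0], [0, 0, 0], -1], [[0, 0, 0.05], [0, 0, 0], -1], [[0, 0, 0], [0, 0, 0], -1], [[0, 0, 0], [0, 0, 0], -1]]'

```text
time: 17.55
tool_pos: [0.4448, 0.3932, 0.098]
eef_rot: [0.0, 1.0, -0.0, -0.0]
contact_force: [-0.2, -0.2, 0.2]
finger_gap: 0.051
grip_force: 10.0
```

```bash
python3 - <<'E'
from h import *
s=arm.get_state();print(s['tool_pos'],s['finger_gap'],s['grip_force'],s['contact_force'])
S=optics.camera('side')
cv2.imwrite('pics/a8.png',cv2.resize(S[120:220,260:360],None,fx=5,fy=5)[...,::-1])
E
```

```text
[0.44478696 0.39317667 0.09802381] 0.05095519435243067 9.999986281909514 [-0.22280321 -0.18082309  0.23093256]
```

View pics/a8.png

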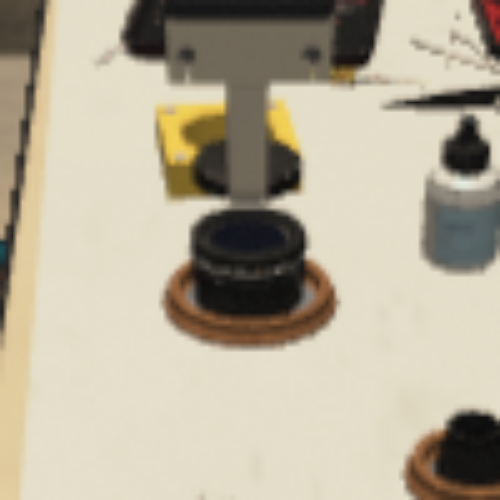

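The held cap (columns 195–301) is centred over the barrel (190–306).

send_rows --plan '[[[0, -0.001, 0.04], [0, 0, 0], -1], [[0, 0, 0.02], [0, 0, 0], -1], [[0, 0, 0.006], [0, 0, 0], -1], [[0, 0, 0.003], [0, 0, 0], -1], [[0, 0, 0.002], [0, 0, 0], -1], [[0, 0, 0], [0, 0, 0], -1], [[0, 0, 0], [0, 0, 0], -1]]'

```text
time: 18.48
tool_pos: [0.4448, 0.3943, 0.0694]
eef_rot: [-0.0, 1.0, 0.0, 0.0]
contact_force: [0.6, -0.5, -1.2]
finger_gap: 0.0507
grip_force: 10.0
```

send_rows --plan '[[[0, 0, 0.0015], [0, 0, 0], -1], [[0, 0, 0.001], [0, 0, 0], -1], [[0, 0, 0], [0, 0, 0], -1], [[0, 0, 0], [0, 0, 0], -1]]'

```text
time: 18.98
tool_pos: [0.4449, 0.3942, 0.0688]
eef_rot: [-0.0, 1.0, 0.0, 0.0]
contact_force: [-1.0, -1.2, 4.5]
finger_gap: 0.0505
grip_force: 10.0
```

send_rows --plan '[[[0, 0, 0], [0, 0, 0], 0.3], [[0, 0, 0], [0, 0, 0], 0.5], [[0, 0, 0], [0, 0, 0], 0.5], [[0, 0, -0.03], [0, 0, 0], 0.5], [[0, 0, -0.08], [0, 0, 0], 0.5], [[0, 0, -0.1], [0, 0, 0], 0.5], [[0.07, -0.03, 0], [0, 0, 0], 0.5], [[0.07, -0.03, 0], [0, 0, 0], 0.5], [[0.07, -0.03, 0], [0, 0, 0], 0.5], [[0.06, -0.024, 0], [0, 0, 0], 0.5], [[0, 0, 0], [0, 0, 0], 0.5], [[0, 0, 0], [0, 0, 0], 0.5]]'

```text
time: 20.48
tool_pos: [0.552, 0.4395, 0.1523]
eef_rot: [0.0, 1.0, 0.0, -0.0]
contact_force: [-0.2, -0.0, -0.2]
finger_gap: 0.0699
grip_force: 0.0
```

```bash
python3 - <<'E'
from h import *
s=arm.get_state();print(s['tool_pos'],s['finger_gap'],s['contact_force'])
S=optics.camera('side');T=optics.camera('top')
cv2.imwrite('pics/a9.png',np.hstack([cv2.resize(T[150:250,200:300],None,fx=4,fy=4),cv2.resize(S[110:210,280:380],None,fx=4,fy=4)])[...,::-1])
E
```

```text
[0.55197034 0.43947544 0.15229565] 0.0698954445492096 [-0.22185278 -0.03173786 -0.24846587]
```

View pics/a9.png

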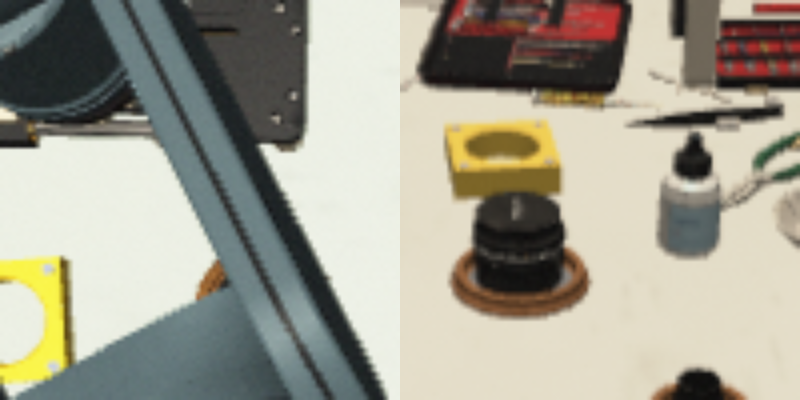

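The cap lies centred on the barrel (475–563 against 472–565). Next is the bottle.

send_rows --plan '[[[0.005, 0, 0.06], [0, 0, 0], 0.5], [[0, 0, 0.08], [0, 0, 0], 0.5], [[0, 0, 0.07], [0, 0, 0], 0.5], [[0, 0, 0.035], [0, 0, 0], 0.5], [[0, 0, 0], [0, 0, 0], 0.5], [[0, 0, 0], [0, 0, 0], -1], [[0, 0, 0], [0, 0, 0], -1], [[0, 0, 0], [0, 0, 0], -1], [[0, 0, 0], [0, 0, 0], -1], [[0, 0, 0], [0, 0, 0], -1], [[0, 0, 0], [0, 0, 0], -1]]' --grip_force 15

```text
time: 21.95
tool_pos: [0.5551, 0.4401, 0.0549]
eef_rot: [-0.0, 1.0, 0.0, 0.001]
contact_force: [-0.5, 1.4, 4.6]
finger_gap: 0.0369
grip_force: 15.0
```

send_rows --plan '[[[0, 0, -0.04], [0, 0, 0], -1], [[0, 0, -0.1], [0, 0, 0], -1], [[0, 0, -0.12], [0, 0, 0], -1], [[-0.039, 0.116, 0], [0, 0, 0], -1], [[-0.039, 0.116, 0], [0, 0, 0], -1], [[-0.039, 0.116, 0], [0, 0, 0], -1], [[-0.039, 0.116, 0], [0, 0, 0], -1], [[-0.039, 0.116, 0], [0, 0, 0], -1], [[-0.039, 0.116, 0], [0, 0, 0], -1], [[-0.039, 0.116, 0], [0, 0, 0], -1], [[-0.039, 0.115, 0], [0, 0, 0], -1], [[0, 0, 0], [0, 0, 0], -1]]'

```text
time: 23.45
tool_pos: [0.4289, 0.0665, 0.1587]
eef_rot: [0.0, 1.0, -0.002, -0.0]
contact_force: [-1.1, 0.9, -0.3]
finger_gap: 0.037
grip_force: 15.0
```

send_rows --plan '[[[0, 0, 0.1], [0, 0, 0], -1], [[0, 0, 0], [0, 0, 0], -1], [[0, 0, 0], [0, 0, 0], -1]]'

```text
time: 23.82
tool_pos: [0.4304, 0.0695, 0.119]
eef_rot: [-0.0, 1.0, 0.0, 0.0]
contact_force: [-0.6, -0.3, -1.2]
finger_gap: 0.037
grip_force: 15.0
```

```bash
python3 - <<'E'
from h import *
s=arm.get_state();print(s['tool_pos'],s['finger_gap'],s['contact_force'])
S=optics.camera('side')
cv2.imwrite('pics/a10.png',cv2.resize(S[180:300,250:370],None,fx=4,fy=4)[...,::-1])
E
```

```text
[0.43042601 0.06950002 0.11898321] 0.03700313813628272 [-0.58374355 -0.27351621 -1.18659265]
```

View pics/a10.png

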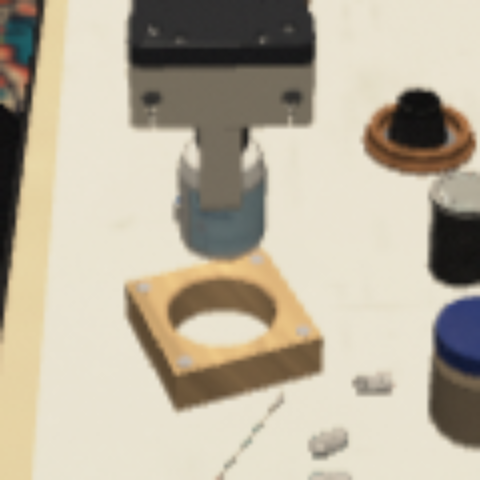

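The bottle hangs upright over the hole (both at column 222 in the crop), so I'll lower it.

send_rows --plan '[[[-0.001, 0, 0.05], [0, 0, 0], -1], [[0, 0, 0.05], [0, 0, 0], -1], [[0, 0, 0.03], [0, 0, 0], -1], [[0, 0, 0.015], [0, 0, 0], -1], [[0, 0, 0.008], [0, 0, 0], -1], [[0, 0, 0.004], [0, 0, 0], -1], [[0, 0, 0], [0, 0, 0], -1], [[0, 0, 0], [0, 0, 0], -1]]'

```text
time: 24.88
tool_pos: [0.4297, 0.0689, 0.0556]
eef_rot: [0.0, 1.0, -0.0, 0.0]
contact_force: [0.0, 0.2, -0.9]
finger_gap: 0.0371
grip_force: 15.0
```

send_rows --plan '[[[0, 0, 0.002], [0, 0, 0], -1], [[0, 0, 0.001], [0, 0, 0], -1], [[0, 0, 0], [0, 0, 0], -1], [[0, 0, 0], [0, 0, 0], -1]]'

```text
time: 25.38
tool_pos: [0.43, 0.0689, 0.0548]
eef_rot: [0.0, 1.0, 0.0, 0.001]
contact_force: [0.4, -0.3, 6.3]
finger_gap: 0.0371
grip_force: 15.0
```

Contact on the bench shows as 6 N. Release, rise, and clear the view.

send_rows --plan '[[[0, 0, 0], [0, 0, 0], 0], [[0, 0, 0], [0, 0, 0], 0.4], [[0, 0, 0], [0, 0, 0], 0.4], [[0, 0, -0.06], [0, 0, 0], 0.4], [[0, 0, -0.1], [0, 0, 0], 0.4], [[0, 0, -0.12], [0, 0, 0], 0.4], [[0, 0, -0.12], [0, 0, 0], 0.4], [[-0.04, 0.1, 0], [0, 0, 0], 0.4], [[-0.04, 0.1, 0], [0, 0, 0], 0.4], [[-0.04, 0.1, 0], [0, 0, 0], 0.4], [[-0.04, 0.1, 0], [0, 0, 0], 0.4], [[-0.04, 0.1, 0], [0, 0, 0], 0.4]]'

```text
time: 26.88
tool_pos: [0.3488, -0.1321, 0.2142]
eef_rot: [0.0, 1.0, 0.0, 0.0]
contact_force: [0.2, -0.6, 0.1]
finger_gap: 0.0651
grip_force: 0.0
```

send_rows --plan '[[[-0.04, 0.1, 0], [0, 0, 0], 0.4], [[-0.04, 0.1, 0], [0, 0, 0], 0.4], [[-0.04, 0.1, 0], [0, 0, 0], 0.4], [[0, 0.1, 0], [0, 0, 0], 0.4], [[0, 0.1, 0], [0, 0, 0], 0.4], [[0, 0, 0], [0, 0, 0], 0.4], [[0, 0, 0], [0, 0, 0], 0.4]]'

```text
time: 27.75
tool_pos: [0.3012, -0.3302, 0.2137]
eef_rot: [-0.001, 1.0, -0.0, -0.0]
contact_force: [-0.1, 1.0, -0.2]
finger_gap: 0.0649
grip_force: 0.0
```

```bash
python3 - <<'E'
from h import *
s=arm.get_state();print(s['tool_pos'],s['contact_force'])
S=optics.camera('side');T=optics.camera('top')
a=cv2.resize(T[160:262,180:470],None,fx=2.0,fy=2.0);b=cv2.resize(S[130:325,270:400],None,fx=1.7,fy=1.7)
o=np.zeros((340,a.shape[1]+b.shape[1],3),np.uint8);o[:a.shape[0],:a.shape[1]]=a;o[:b.shape[0],a.shape[1]:]=b
cv2.imwrite('pics/f.png',o[...,::-1]);print(o.shape)
E
```

```text
[ 0.30122852 -0.33017558  0.2136878 ] [-0.11108999  1.02803781 -0.20588024]
(340, 801, 3)
```

View pics/f.png

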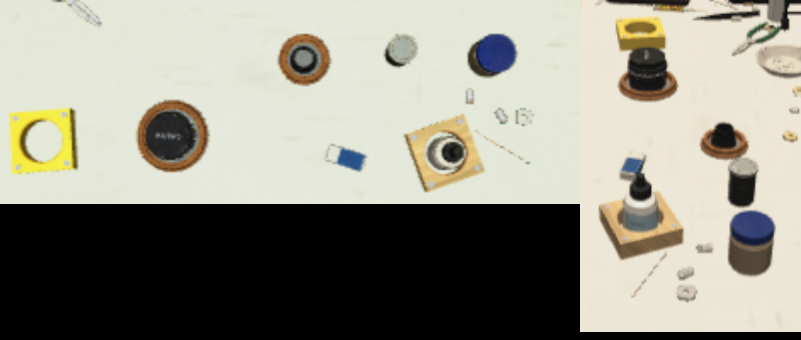

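The final views show the cap on the barrel in the wide nest (172,135), the loupe in the small nest (304,59) and the bottle in the pale holder (446,153). The film can, jar and eraser have not moved.

```bash
python3 -c "
from rig import arm
print(arm.job_done())"
```

```text
the job is handed in; nothing more can be done
None
```

The lens kit is put away and the job handed in at about 28 s: the barrel stands in the wide nest with its cap centred on top, the loupe in the small nest and the bottle in the pale holder, with the film can, jar and eraser left where they were.

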